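# Hitch the condiment caddy to its docking post

### The job

Take the condiment caddy by its handle and push the hook at its end onto the headed post of the docking plate until the sprung latch flips shut behind the post, then tug the caddy back with about 10 N to check that the latch holds, and let go of it standing flat on the worktop. Feel your way: never load the post with more than 35 N, keep the salt shaker standing in the caddy, and leave the mug and the tape roll where they are.

Things in the scene. Friction and masses are not known exactly. Their poses are not given: they have to be found in the camera images.
- caddy: loose aluminium condiment caddy, about 0.6 kg: a flat base 165 x 110 x 10 mm with low rims, a square well for the salt shaker at one end and a steel hook at the other. Origin on its underside; x points out through the hook's mouth (the push direction), y to the left of that, z up. The base runs from x = -140 to +25 mm; the hook runs on to x = +140 mm and is 52 mm wide (62 mm over the lips), its underside 10 mm and its jaws' top 18 mm above the worktop (latch top 28 mm).
- caddy_grip (a point): middle of the caddy's carrying handle: a straight dark bar across the caddy (along its y), 12 mm thick along x, 16 mm high, free for 80 mm of length between its uprights, its centre 49 mm above the worktop, at x = -15 mm of the caddy. Clear space 23 mm below it and over 60 mm either side. Axes as the caddy's.
- hook_seat (a point): where the post's axis comes to stand in the caddy's hook when the post is fully home: x = +78.5 mm, y = 0 of the caddy, 14 mm above its underside. The slot is 18 mm wide and closed at its inner end; the lips flare to about 47 mm at the mouth. Axes as the caddy's.
- latch (a joint): angle of the hook's sprung latch, rad: 0 = shut across the slot, grows as the entering post swings it inward about an upright hinge on the jaw at +y (about 0.7 rad lets the post pass; stop at 1.2). The spring shuts it (swinging it needs about 4 to 8 N of push). The post first meets it about 35 mm before home, it snaps shut only within about the last 2 to 4 mm before home; then the caddy can be drawn back about 10 mm before the latch takes the pull.
- latch_bar: the latch's dark bar, 28 mm from hinge to tip, 6 mm wide, 8 mm high, lying on top of the jaws; origin on its hinge, at x = +112, y = +14 mm of the caddy. It lies aslant, so a pull also wedges the post against the jaw and its contact forces add up to about twice the pull.
- shaker: salt shaker, 43 mm across, 73 mm tall, 0.14 kg, standing loose in the caddy's well; origin under its centre; z up.
- well (a point): centre of the well's floor in the caddy, x = -108 mm, 10 mm above the worktop; the well is 50 mm square inside, with walls to 31 mm above the worktop.
- dock: docking plate fixed to the worktop, 116 x 90 x 6 mm, with the post on it. Origin on the worktop under the middle of the plate's slot, 31 mm from its near edge; x = direction in which the hook is to be pushed on; z up. The plate runs from x = -31 to +85 mm. The upright steel post is 14 mm thick with a mushroom head of 28 mm diameter from 33 to 40 mm above the worktop, so the hook can only come on from the side, under the head.
- dock_slot (a point): middle of the plate's slot, 14 mm above the worktop, axes as the dock's. The post is clamped somewhere in this slot, anywhere from -16 to +16 mm along the dock's x (y = 0), differently each time and not measured: find it by feel.
- mug: white mug, 74 mm across, 92 mm tall, a bystander to be left in its place; origin under its middle.
- tape: roll of tape lying flat, 96 mm across, 25 mm high, a bystander to be left in its place; origin under its middle.

How it is judged:
By the outcome, as a careful person would: the job done as asked, in the order asked, and still so for the second after the job is handed in, with the robot touching nothing.
It also fails if it takes over 56 s, if anything falls off the work surface, if the arm or the gripper's body presses on something with over 40 N, if the wrist force passes 120 N, or if a joint passes its speed limit or range.

### The arm

A 6-joint arm with a two-finger parallel gripper is mounted at the origin on a cart in front of the work surface, level with it; the furniture and walls round the work are solid. World frame = base frame: x ahead of the robot, y to its left, z up, the work surface at z = 0. Lengths are in mm, angles in rad, forces in N, time in s.
With the tool pointing down it reaches from about 350 to 875 mm from the base axis. Payload 4.2 kg.
Tool frame: the origin (TCP) lies at the very end of the fingers, on their centre line; the grasp point (between the pads) lies 19 mm behind it (arm.grasp_offset is the distance from the TCP to the grasp point, in mm); z points along the fingers, y is the direction in which the jaws open and shut (so a half turn about z gives the same grasp; the last joint's range is limited). The gripper opens to 85 mm and grips with 20 to 120 N. Pads are 22 mm wide; open, the fingers measure 114 mm over their backs; the gripper's body (76 mm by 85 mm) begins 54 mm behind the grasp point. The pads swing forward as they close: fully open they stand 13 mm farther back than shut.
Start: joints at [-0.983, 0.385, 0.008, 0, -1.194, -0.259], TCP at [201.832, -591.492, 231.312] pointing down, gripper open.
Joint ranges: [-3.14, 3.14], [-1.21, 2.06], [-1.07, 1.41], [-3.16, 2.05], [-2.99, -0.16], [-3.1, 3.1]. Speed limits (rad/s): [2.79, 2.79, 3.14, 3.14, 3.14, 3.14].

### API

Orientations are given as a unit quaternion [x, y, z, w].
In Python, from bench import arm gives the robot as it stands.
- The arm moves only by the tool arm_command, never from a script. Its argument "commands" is one flat list of numbers, 4 for each row, row after row: the shift along the tool's x, y, z in m, then the turn about the tool's z in degrees. In form: [tx, ty, tz, roll, tx, ty, tz, roll, ...]. A call has exactly 5 rows; each row shifts and turns the pose as measured when the row begins, along the tool's axes as they then stand; what a row does not reach is not made up. A row lasts 1/10 s, in which the tool goes at most 50 mm and 8.59 degrees, less where a joint would pass 70% of its speed; a pose out of reach is approached as far as the arm can. A call with a gripper value outside its range is refused whole. "jaw" is the opening, from 0 (shut) to 1 (fully open), set as the call begins (left out, the last holds). The fingers move at their own pace and stop on an object; the grip force is fixed at half the most. Time passes only in rows, so rows that do not move let the fingers close, or fill a call up. It gives the time, the measured TCP pose, the force and the opening at its end, in the units of the state.
- arm.read_state(): the state, without advancing time (a new reading comes with each control period).
- arm.get_image(name): name is "scene" or "top" or "wrist"; returns the picture (384x512x3 uint8, red, green, blue); there is no depth.
- arm.camera_info(name): a dict with "camera_matrix" (3x3 intrinsics, pixels), "k1" (the pictures are not rectified: a ray, as slopes to the right and down, at radius r is drawn at 1 + k1 r^2 times it, then the intrinsics apply), "world_from_camera" (4x4, takes a point from camera to world coordinates). Camera axes: x right, y down, z forward; pixel columns grow to the right and rows downward; lengths in mm; the calibration is good to about 2 mm. A picture is of the moment at which its call begins: read the wrist's pose just before it. camera_info takes no time and is no camera call; for the wrist camera it gives the pose at the moment of the call.
- arm.job_done(): hands the job in, once; it reports no verdict.
Trained networks look in the newest picture that a camera, given by its name, has taken for a name from the list of things; names that differ only in an ending like _2 or _b are one class to them, and where a whole thing is asked for, a point or a joint stands for the part that bears it (a point fixed in the world has none). Each returns a list of dicts, best first, with "confidence" (0 to 1); they miss things now and then, are a little off and sometimes report something else, mostly with a low value. They report only what shows in the picture. A call takes as long as a camera call.
- arm.regions_of(camera, target): "mask" (384x512 bool, what is visible of it).
- arm.place_of(camera, target): "centre" ([x, y, z] in mm, in the coordinates of the camera as it stood for that picture, good to about 4 mm: a listed point, or the origin of a listed thing).
The state is a dict: "clock": time; "joints": joint angles; "joint_vel": joint speeds; "joint_efforts": joint torques, N m; "position": TCP position; "ee_rot": TCP orientation; "contact_force": force on the tool from outside, world axes, zero at the start; "wrist_torque": the same for the moment, N m; "gripper_width": finger opening in mm.
Only numpy, scipy, OpenCV 4.12 (cv2) and the standard library are available. Lean on these libraries where they do the work, as an engineer would, in place of code of your own. Each camera call takes 0.05 s, during which the arm holds its last target.

## Working session

There is one attempt and no reset: what is moved stays moved. The work goes in short steps, Python scripts to look and compute and a tool call to move; the robot and the scene stay as the last step left them, time stands still between calls to the robot, and variables do not carry over. Pictures are saved under pics/ and viewed, and the job is handed in when it is done.

Besides the shell and the picture viewer there is one more tool, called after "Call:" as name(argument=value, ...) on one line, values as JSON. arm_command: Moves the arm, as the interface text tells. Its arguments: {"type":"object","properties":{"commands":{"type":"array"},"jaw":{"type":"number"}},"required":["commands"]}

```bash
ls; mkdir -p pics
cat > h.py <<'E'
import numpy as np, cv2
from bench import arm
def snap(n,f):
    im=arm.get_image(n); cv2.imwrite('pics/'+f,cv2.cvtColor(im,cv2.COLOR_RGB2BGR)); return im
def w(n,p,ci=None):
    T=np.array((ci or arm.camera_info(n))['world_from_camera']); return (T@np.r_[p,1])[:3]
E
python3 - <<'E'
from h import *
s=arm.read_state(); print(s)
for n in ['top','scene']:
    snap(n,n+'0.png'); ci=arm.camera_info(n); print(n,np.round(ci['world_from_camera'],3).tolist(),ci['camera_matrix'],ci['k1'])
    for t in ['caddy','caddy_grip','hook_seat','dock','dock_slot','well','latch_bar','mug','tape','shaker']:
        for r in arm.place_of(n,t)[:2]: print(n,t,round(r['confidence'],2),np.round(w(n,r['centre'],ci),1))
print(arm.read_state()['clock'])
E
```

```text
pics
{'clock': 0.0, 'joints': array([-9.83408939e-01,  3.85519426e-01,  6.63943870e-03, -5.36691545e-04,
       -1.19398853e+00, -2.58625669e-01]), 'joint_vel': array([ 1.38143292e-03,  8.42510726e-05, -3.73576365e-04,  7.30687578e-04,
        1.45364241e-03, -1.88208145e-03]), 'joint_efforts': array([-1.92440006e-03, -3.92288196e+01,  1.88400275e+01,  4.18625593e+00,
       -4.70417464e-03, -5.72284875e-06]), 'position': array([ 201.65011871, -590.96032065,  230.24372625]), 'ee_rot': array([-1.63543812e-01,  9.86535497e-01,  1.04715807e-03, -1.97887146e-04]), 'contact_force': array([ 0.09705138, -0.97794946,  0.4262431 ]), 'wrist_torque': array([ 0.00506165, -0.04732589, -0.02729174]), 'gripper_width': 85.25242914806844}
top [[0.027, -0.996, 0.08, 480.677], [-0.999, -0.025, 0.021, 155.165], [-0.019, -0.08, -0.997, 902.367], [0.0, 0.0, 0.0, 1.0]] [[363.8136371    0.         260.42381159]
 [  0.         363.8136371  200.0667003 ]
 [  0.           0.           1.        ]] -0.09533406107041312
top caddy 0.72 [483.3  -6.5   0.8]
top caddy_grip 0.83 [466.9  -7.3  50.1]
top hook_seat 0.78
[... 520 characters left out ...]
92206   0.         252.42337335]
 [  0.         438.52192206 188.76326275]
 [  0.           0.           1.        ]] -0.03623352229668018
scene caddy 0.71 [486.2  -4.1  -4.7]
scene caddy 0.33 [587.   35.4  19.4]
scene caddy_grip 0.68 [471.6 -10.4  50.6]
scene caddy_grip 0.33 [379.3 -37.7   8.6]
scene hook_seat 0.73 [562.8  12.6  18.5]
scene hook_seat 0.63 [588.3  34.8  20.4]
scene dock 0.77 [625.5  83.5  -1.6]
scene dock_slot 0.57 [620.6  80.2  17.8]
scene well 0.87 [381.4 -37.6  12.2]
scene latch_bar 0.62 [417.2 410.9  -2.8]
scene latch_bar 0.44 [584.3  34.3  20.8]
scene mug 0.74 [ 4.878e+02 -5.500e+00 -2.000e-01]
scene mug 0.68 [703.2 -45.    0.8]
scene shaker 0.55 [379.9 -38.3  10. ]
1.1
```

Run:
```python
import cv2
a=cv2.imread('pics/top0.png'); c=a[120:330,150:400]; cv2.imwrite('pics/top0c.png',cv2.resize(c,None,fx=2.8,fy=2.8,interpolation=cv2.INTER_CUBIC))
```

```text
(no output)
```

View pics/top0.png

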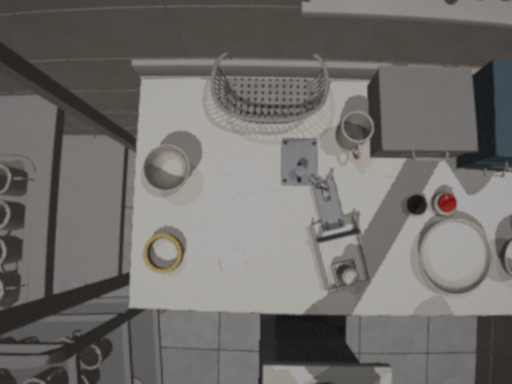

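View pics/scene0.png

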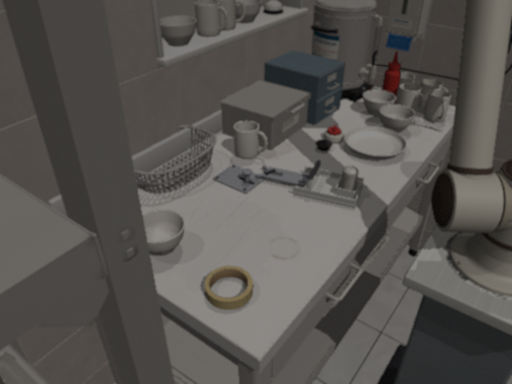

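```bash
ls pics
```

```text
scene0.png
top0.png
top0c.png
```

View pics/top0c.png

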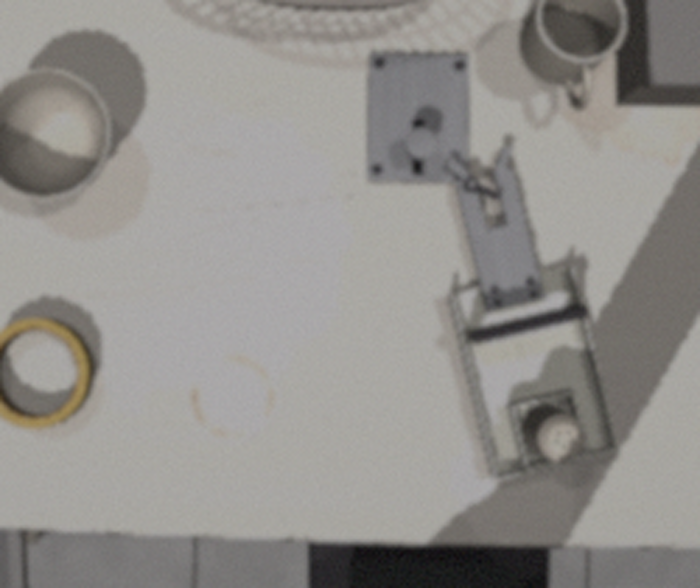

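Caddy lies at about (265,235) in the top view, yawed about 15° to the left with its hook tip just off the plate's near right corner. The plate is at (300,160), with the post head near (302,170). The mug is at (357,125) and the tape at (163,253).

```bash
cat >> h.py <<'E'
def und(n,uv,z,ci=None):
    ci=ci or arm.camera_info(n); K=np.array(ci['camera_matrix']); T=np.array(ci['world_from_camera'])
    d=(np.array(uv,float)-K[:2,2])/np.array([K[0,0],K[1,1]]); p=d.copy()
    for _ in range(30): p=d/(1+ci['k1']*(p@p))
    r=T[:3,:3]@np.r_[p,1]; o=T[:3,3]; return o+r*(z-o[2])/r[2]
def proj(n,P,ci=None):
    ci=ci or arm.camera_info(n); K=np.array(ci['camera_matrix']); T=np.linalg.inv(np.array(ci['world_from_camera']))
    q=(T@np.r_[P,1])[:3]; p=q[:2]/q[2]; p=p*(1+ci['k1']*(p@p)); return K[:2,:2]@p+K[:2,2]
E
python3 - <<'E'
from h import *
c=lambda x,y:(x/2.8+150-.3,y/2.8+120-.3)
for nm,uv,z in [('plateTL',(369,54),6),('plateTR',(468,54),6),('plateBL',(368,181),6),('plateBR',(468,184),6),('head',(424,141),40),('barL',(470,336),57),('barR',(586,312),57),('lipR',(508,140),18),('lipL',(452,160),18)]:
    print(nm,np.round(und('top',c(*uv),z),1))
s=arm.read_state(); 
from scipy.spatial.transform import Rotation as R
T=np.eye(4);T[:3,:3]=R.from_quat(s['ee_rot']).as_matrix();T[:3,3]=s['position']
ci=arm.camera_info('wrist'); print(np.round(np.linalg.inv(T)@np.array(ci['world_from_camera']),3),ci['camera_matrix'],ci['k1'])
E
```

```text
plateTL [707.6 124.9   6. ]
plateTR [709.9  36.1   6. ]
plateBL [592.9 123.4   6. ]
plateBR [592.4  34.8   6. ]
head [624.3  77.5  40. ]
barL [459.8  38.1  57. ]
barR [481.8 -58.1  57. ]
lipR [630.7   1.7  18. ]
lipL [611.7  50.7  18. ]
[[-1.00000e-03 -9.64000e-01 -2.66000e-01  6.82570e+01]
 [ 1.00000e+00 -1.00000e-03 -0.00000e+00  4.40000e-01]
 [-0.00000e+00 -2.66000e-01  9.64000e-01 -1.42326e+02]
 [ 0.00000e+00  0.00000e+00  0.00000e+00  1.00000e+00]] [[318.22422686   0.         255.32284133]
 [  0.         318.22422686 193.03092032]
 [  0.           0.           1.        ]] 0.01873826187561873
```

```bash
cat >> h.py <<'E'
from scipy.spatial.transform import Rotation as R
def yaw(q):
    y=R.from_quat(q).as_matrix()[:,1]; return np.degrees(np.arctan2(y[1],y[0]))%360   # direction of tool y
def plan(pos,yawt,n,s=None):
    s=s or arm.read_state(); p=np.array(s['position']); a=yaw(s['ee_rot']); da=(yawt-a+180)%360-180; d=np.array(pos)-p
    print('pos',np.round(p,1),'yaw',round(a,2),'F',np.round(s['contact_force'],1),'w',round(s['gripper_width'],1),'t',round(s['clock'],2),'q6',round(s['joints'][5],2),'zaxis',np.round(R.from_quat(s['ee_rot']).as_matrix()[:,2],4))
    print('d',np.round(d,1),'da',round(da,2))
    for i in range(n):
        t=np.radians(a+da*i/n); ty=np.array([np.cos(t),np.sin(t)]); tx=np.array([-ty[1],ty[0]])*-1; tx=np.array([ty[1]*-1,ty[0]])  # y x z, z=-ez
        tx=np.cross(np.r_[ty,0],[0,0,-1])[:2]
        print([round(float(v),4) for v in (tx@d[:2]/n/1e3, ty@d[:2]/n/1e3, -d[2]/n/1e3)]+[round(-da/n,2)])
E
python3 -c "
from h import *
plan([470,-9,200],194,15)"
```

```text
pos [ 201.8 -591.5  231.3] yaw 108.84 F [ 0.3 -0.   0.6] w 85.3 t 1.1 q6 -0.26 zaxis [-0.e+00  1.e-04 -1.e+00]
d [268.2 582.5 -31.3] da 85.16
[-0.0295, 0.031, 0.0021, np.float64(-5.68)]
[-0.0324, 0.0279, 0.0021, np.float64(-5.68)]
[-0.035, 0.0246, 0.0021, np.float64(-5.68)]
[-0.0372, 0.021, 0.0021, np.float64(-5.68)]
[-0.0391, 0.0172, 0.0021, np.float64(-5.68)]
[-0.0406, 0.0132, 0.0021, np.float64(-5.68)]
[-0.0418, 0.0092, 0.0021, np.float64(-5.68)]
[-0.0425, 0.005, 0.0021, np.float64(-5.68)]
[-0.0427, 0.0008, 0.0021, np.float64(-5.68)]
[-0.0426, -0.0035, 0.0021, np.float64(-5.68)]
[-0.0421, -0.0077, 0.0021, np.float64(-5.68)]
[-0.0411, -0.0118, 0.0021, np.float64(-5.68)]
[-0.0397, -0.0158, 0.0021, np.float64(-5.68)]
[-0.038, -0.0197, 0.0021, np.float64(-5.68)]
[-0.0358, -0.0233, 0.0021, np.float64(-5.68)]
```

Call:
arm_command(commands=[-0.03, 0.031, 0.002, -5.7, -0.032, 0.028, 0.002, -5.7, -0.035, 0.025, 0.002, -5.7, -0.037, 0.021, 0.002, -5.7, -0.039, 0.017, 0.002, -5.7])

```text
clock: 1.6
position: [290.7, -395.3, 219.4]
ee_rot: [-0.406, 0.914, -0.001, -0.0]
contact_force: [1.2, -0.5, 1.1]
gripper_width: 85.4
```

```bash
python3 -c "
from h import *
plan([470,-9,200],194,10)"
```

```text
pos [ 290.7 -395.3  219.4] yaw 137.93 F [ 1.2 -0.5  1.1] w 85.4 t 1.6 q6 -0.13 zaxis [-1.0e-04 -1.6e-03 -1.0e+00]
d [179.3 386.3 -19.4] da 56.07
[-0.0407, 0.0126, 0.0019, np.float64(-5.61)]
[-0.0417, 0.0085, 0.0019, np.float64(-5.61)]
[-0.0424, 0.0044, 0.0019, np.float64(-5.61)]
[-0.0426, 0.0003, 0.0019, np.float64(-5.61)]
[-0.0424, -0.0039, 0.0019, np.float64(-5.61)]
[-0.0418, -0.008, 0.0019, np.float64(-5.61)]
[-0.0408, -0.0121, 0.0019, np.float64(-5.61)]
[-0.0395, -0.016, 0.0019, np.float64(-5.61)]
[-0.0377, -0.0198, 0.0019, np.float64(-5.61)]
[-0.0356, -0.0234, 0.0019, np.float64(-5.61)]
```

Tracks well.

Call:
arm_command(commands=[-0.041, 0.013, 0.002, -5.6, -0.042, 0.008, 0.002, -5.6, -0.042, 0.004, 0.002, -5.6, -0.043, 0, 0.002, -5.6, -0.042, -0.004, 0.002, -5.6])

```text
clock: 2.1
position: [382.3, -193.9, 210.4]
ee_rot: [-0.623, 0.782, -0.003, 0.001]
contact_force: [0.7, -0.6, -0.7]
gripper_width: 85.3
```

Call:
arm_command(commands=[-0.042, -0.008, 0.002, -5.6, -0.041, -0.012, 0.002, -5.6, -0.04, -0.016, 0.002, -5.6, -0.038, -0.02, 0.002, -5.6, -0.036, -0.023, 0.002, -5.6])

```text
clock: 2.6
position: [468.8, 12.4, 202.4]
ee_rot: [0.801, -0.599, 0.005, -0.002]
contact_force: [0.1, 0.2, -0.6]
gripper_width: 85.5
```

Run:
```python
from h import *
plan([470,-9,100],194,1)
snap('wrist','w1.png'); ci=arm.camera_info('wrist')
for t in ['caddy_grip','hook_seat','dock','dock_slot','well','latch_bar','caddy']:
    for r in arm.place_of('wrist',t)[:2]: print(t,round(r['confidence'],2),np.round(w('wrist',r['centre'],ci),1))
plan([470,-9,100],194,1)
```

```text
pos [468.8  12.4 202.4] yaw 196.41 F [ 0.1  0.2 -0.6] w 85.5 t 2.6 q6 -0.1 zaxis [ 0.0112 -0.0031 -0.9999]
d [   1.2  -21.4 -102.4] da -2.41
[0.0208, 0.0049, 0.1024, np.float64(2.41)]
caddy_grip 0.65 [470.3  -3.8  51.5]
hook_seat 0.81 [562.2  17.1  13.4]
dock 0.89 [625.7  88.3   2.8]
dock_slot 0.68 [623.6  89.4  14.6]
well 0.73 [624.7  86.   18.5]
latch_bar 0.72 [591.9  38.3  21.3]
latch_bar 0.26 [627.8  85.3  17.1]
caddy 0.67 [488.7   1.    3. ]
pos [467.9   9.4 202.2] yaw 196.03 F [ 0.1 -0.3  0.3] w 85.2 t 3.0 q6 -0.1 zaxis [ 0.01   -0.0034 -0.9999]
d [   2.1  -18.4 -102.2] da -2.03
[0.0183, 0.003, 0.1022, np.float64(2.03)]
```

View pics/w1.png

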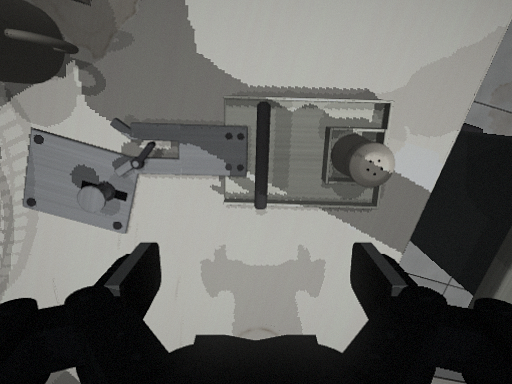

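Run:
```python
from h import *
plan([470,-9,100],194,1)
a=snap('wrist','w2.png'); a=cv2.cvtColor(a,cv2.COLOR_RGB2BGR)
np.save('w2ci.npy',arm.camera_info('wrist'),allow_pickle=True)
cv2.imwrite('pics/w2a.png',cv2.resize(a[75:250,10:210],None,fx=3.4,fy=3.4,interpolation=cv2.INTER_CUBIC))
cv2.imwrite('pics/w2b.png',cv2.resize(a[75:250,200:400],None,fx=3.4,fy=3.4,interpolation=cv2.INTER_CUBIC))
plan([470,-9,100],194,1)
```

```text
pos [467.9   9.4 202.2] yaw 196.03 F [ 0.1 -0.3  0.3] w 85.2 t 3.0 q6 -0.1 zaxis [ 0.01   -0.0034 -0.9999]
d [   2.1  -18.4 -102.2] da -2.03
[0.0183, 0.003, 0.1022, np.float64(2.03)]
pos [467.9   9.4 202.2] yaw 196.02 F [-0.2  0.3  0.1] w 85.6 t 3.05 q6 -0.1 zaxis [ 0.0101 -0.0033 -0.9999]
d [   2.1  -18.4 -102.2] da -2.02
[0.0182, 0.0031, 0.1022, np.float64(2.02)]
```

View pics/w2a.png

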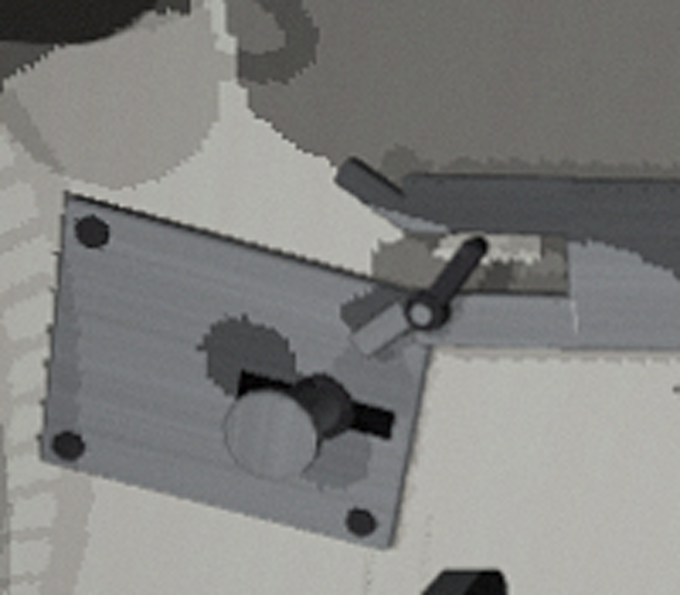

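View pics/w2b.png

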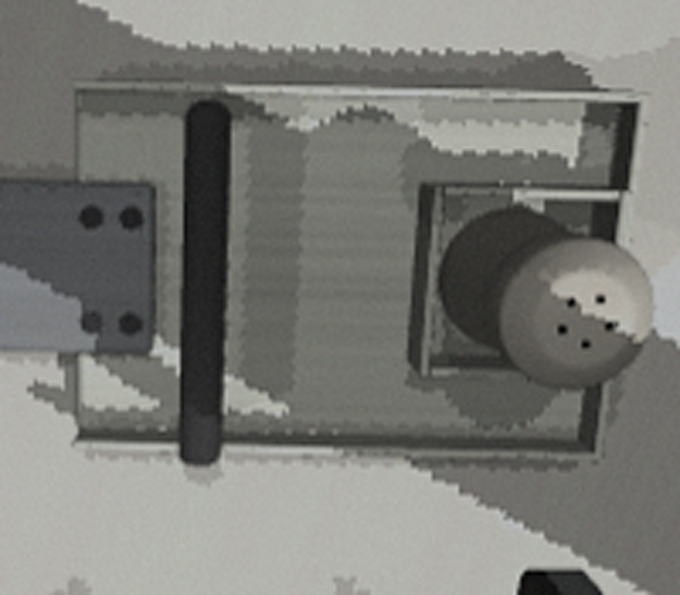

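Run:
```python
from h import *
ci=np.load('w2ci.npy',allow_pickle=True).item()
A=lambda x,y:(x/3.4+10-.35,y/3.4+75-.35); B=lambda x,y:(x/3.4+200-.35,y/3.4+75-.35)
g={}
for nm,uv,z in [('plate far-R',A(68,193),6),('plate far-L',A(42,460),6),('plate near-L',A(388,548),6),('nearedge',A(429,345),6),('slotF',A(241,383),6),('slotN',A(392,424),6),('head',A(271,435),40),
 ('hookR front',A(425,175),18),('hookR back',A(675,180),18),('hookL front',A(440,348),18),('hookL back',A(675,350),18),('seatend',A(568,264),18),('hinge',A(427,313),28),('latchtip',A(482,241),28),
 ('barR',B(208,101),57),('barL',B(200,464),57),('rimFR',B(77,86),18),('rimFL',B(78,440),10),('rimBL',B(602,455),18),('rimBR',B(640,97),18),('shaker',B(575,312),83)]:
    p=und('wrist',uv,z,ci); g[nm]=p; print(nm,np.round(p,1))
ang=lambda a,b:round(np.degrees(np.arctan2(*(g[b]-g[a])[[1,0]])),2)
print('dock yaw',ang('plate near-L','plate far-L'),ang('slotN','slotF'),ang('nearedge','plate near-L')-90,ang('plate far-R','plate far-L')-90)
print('caddy yaw',ang('hookR back','hookR front'),ang('hookL back','hookL front'),ang('barR','barL')-90,ang('rimBR','rimFR'))
```

```text
plate far-R [706.6  35.3   6. ]
plate far-L [706.4 125.    6. ]
plate near-L [592.4 124.5   6. ]
nearedge [591.9  51.7   6. ]
slotF [647.7  80.9   6. ]
slotN [598.7  81.1   6. ]
head [620.7  80.7  40. ]
hookR front [598.5  -2.5  18. ]
hookR back [527.  -21.7  18. ]
hookL front [584.7  48.   18. ]
hookL back [514.7  28.4  18. ]
seatend [552.2  11.5  18. ]
hinge [587.2  35.4  28. ]
latchtip [575.6   9.9  28. ]
barR [482.5 -57.6  57. ]
barL [457.3  36.9  57. ]
rimFR [519.9 -51.5  18. ]
rimFL [493.1  55.   10. ]
rimBL [332.9  11.2  18. ]
rimBR [362.7 -93.1  18. ]
shaker [382.7 -34.3  83. ]
dock yaw 0.23 -0.2 -0.4200000000000017 0.1700000000000017
caddy yaw 15.0 15.62 14.930000000000007 14.81
```

Run:
```python
from h import *
for u in [(180,312),(260,312),(340,313)]: print(np.round(und('top',u,0),1))
plan([469.7,-10.4,100],195,5)
```

```text
[270.4 365.2   0. ]
[277.8 167.5   0. ]
[280.2 -28.7   0. ]
pos [467.9   9.4 202.2] yaw 196.02 F [-0.2  0.3  0.1] w 85.6 t 3.05 q6 -0.1 zaxis [ 0.0101 -0.0033 -0.9999]
d [   1.8  -19.8 -102.2] da -1.02
[0.0039, 0.0007, 0.0204, np.float64(0.2)]
[0.0039, 0.0007, 0.0204, np.float64(0.2)]
[0.0039, 0.0007, 0.0204, np.float64(0.2)]
[0.0039, 0.0007, 0.0204, np.float64(0.2)]
[0.0039, 0.0007, 0.0204, np.float64(0.2)]
```

Call:
arm_command(commands=[0.005, 0.001, 0.022, 0.2, 0.005, 0.001, 0.022, 0.2, 0.004, 0.001, 0.02, 0.2, 0.004, 0, 0.018, 0.2, 0.002, 0, 0.012, 0.1])

```text
clock: 3.55
position: [473.0, -15.5, 109.1]
ee_rot: [0.791, -0.611, 0.008, -0.006]
contact_force: [-0.8, 1.0, -0.0]
gripper_width: 85.4
```

Run:
```python
from h import *
plan([469.7,-10.4,30],195,5)
```

```text
pos [473.  -15.5 109.1] yaw 194.63 F [-0.8  1.  -0. ] w 85.4 t 3.55 q6 -0.07 zaxis [ 2.000e-02 -8.000e-04 -9.998e-01]
d [ -3.3   5.1 -79.1] da 0.37
[-0.0012, 0.0004, 0.0158, np.float64(-0.07)]
[-0.0012, 0.0004, 0.0158, np.float64(-0.07)]
[-0.0012, 0.0004, 0.0158, np.float64(-0.07)]
[-0.0012, 0.0004, 0.0158, np.float64(-0.07)]
[-0.0012, 0.0004, 0.0158, np.float64(-0.07)]
```

Call:
arm_command(commands=[0, 0, 0, 0, -0.003, 0, 0, 0, -0.003, 0, 0, 0, 0, 0, 0, 0, 0, 0, 0, 0])

```text
clock: 4.05
position: [471.3, -11.2, 110.3]
ee_rot: [0.79, -0.613, 0.009, -0.006]
contact_force: [-0.3, 0.9, 0.8]
gripper_width: 85.4
```

Run:
```python
from h import *
plan([469.7,-10.4,30],195,5)
```

```text
pos [471.3 -11.2 110.3] yaw 194.39 F [-0.3  0.9  0.8] w 85.4 t 4.05 q6 -0.08 zaxis [ 2.100e-02 -7.000e-04 -9.998e-01]
d [ -1.6   0.8 -80.3] da 0.61
[-0.0002, 0.0003, 0.0161, np.float64(-0.12)]
[-0.0002, 0.0003, 0.0161, np.float64(-0.12)]
[-0.0002, 0.0003, 0.0161, np.float64(-0.12)]
[-0.0002, 0.0003, 0.0161, np.float64(-0.12)]
[-0.0002, 0.0003, 0.0161, np.float64(-0.12)]
```

Call:
arm_command(commands=[0, 0, -0.04, 0, 0, 0, 0, 0, 0, 0, 0, 0, 0, 0, 0, 0, 0, 0, 0, 0])

```text
clock: 4.55
position: [470.9, -10.4, 152.7]
ee_rot: [0.791, -0.612, 0.009, -0.007]
contact_force: [0.1, 0.3, -0.1]
gripper_width: 85.8
```

Run:
```python
from h import *
plan([469.7,-10.4,30],195,1)
```

```text
pos [470.9 -10.4 152.7] yaw 194.48 F [ 0.1  0.3 -0.1] w 85.8 t 4.55 q6 -0.08 zaxis [ 0.0238 -0.     -0.9997]
d [  -1.2    0.  -122.7] da 0.52
[-0.0003, 0.0012, 0.1227, np.float64(-0.52)]
```

Call:
arm_command(commands=[0, 0, 0.01, 0, 0, 0, 0.01, 0, 0, 0, 0.01, 0, 0, 0, 0.01, 0, 0, 0, 0, 0])

```text
clock: 5.05
position: [470.2, -10.9, 106.8]
ee_rot: [0.79, -0.613, 0.008, -0.005]
contact_force: [-0.5, -0.1, 0.2]
gripper_width: 85.2
```

Run:
```python
from h import *
plan([469.7,-10.4,30],195,1)
```

```text
pos [470.2 -10.9 106.8] yaw 194.46 F [-0.5 -0.1  0.2] w 85.2 t 5.05 q6 -0.08 zaxis [ 0.0183 -0.0014 -0.9998]
d [ -0.5   0.5 -76.8] da 0.54
[-0.0006, 0.0003, 0.0768, np.float64(-0.54)]
```

Call:
arm_command(commands=[0, 0, 0.01, 0, 0, 0, 0.01, -0.1, 0, 0, 0.01, -0.1, 0, 0, 0.01, -0.1, 0, 0, 0.005, -0.1])

```text
clock: 5.55
position: [471.5, -10.9, 58.1]
ee_rot: [0.793, -0.609, 0.008, -0.005]
contact_force: [0.6, -1.2, 0.2]
gripper_width: 85.4
```

Run:
```python
from h import *
plan([469.7,-10.4,30],195,1)
a=snap('wrist','w3.png')
```

```text
pos [471.5 -10.9  58.1] yaw 194.9 F [ 0.6 -1.2  0.2] w 85.4 t 5.55 q6 -0.08 zaxis [ 0.0189 -0.0014 -0.9998]
d [ -1.8   0.5 -28.1] da 0.1
[-0.001, 0.0016, 0.0281, np.float64(-0.1)]
```

View pics/w3.png

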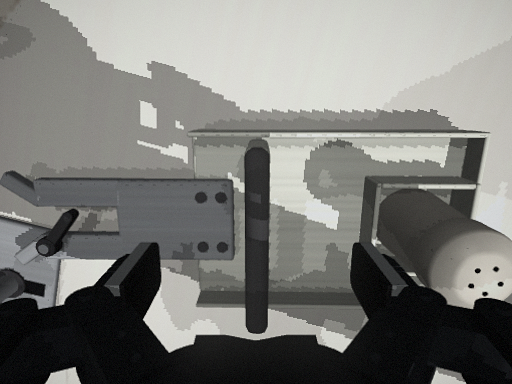

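Jaws straddle the bar symmetrically (bar column 257, fingers at 145 and 365). Descending.

Call:
arm_command(commands=[0, 0, 0.008, 0, -0.001, 0, 0.008, 0, 0, 0, 0.006, 0, 0, 0, 0.003, 0, 0, 0, 0, 0])

```text
clock: 6.1
position: [471.9, -9.9, 30.5]
ee_rot: [0.793, -0.609, 0.008, -0.005]
contact_force: [-0.7, 0.3, 0.4]
gripper_width: 85.2
```

Run:
```python
from h import *
plan([469.7,-10.4,30],195,1)
```

```text
pos [471.9  -9.9  30.5] yaw 194.91 F [-0.7  0.3  0.4] w 85.2 t 6.1 q6 -0.08 zaxis [ 0.0185 -0.0017 -0.9998]
d [-2.2 -0.5 -0.5] da 0.09
[-0.0, 0.0022, 0.0005, np.float64(-0.09)]
```

Call:
arm_command(commands=[0, 0.002, 0, 0, 0, 0, 0, 0, 0, 0, 0, 0, 0, 0, 0, 0, 0, 0, 0, 0], jaw=0)

```text
clock: 6.6
position: [470.8, -10.1, 31.4]
ee_rot: [0.793, -0.609, 0.009, -0.006]
contact_force: [7.9, 2.2, -3.4]
gripper_width: 12.4
```

Call:
arm_command(commands=[0, 0, 0, 0, 0, 0, 0, 0, 0, 0, 0, 0, 0, 0, 0, 0, 0, 0, 0, 0])

```text
clock: 7.1
position: [470.7, -10.1, 31.5]
ee_rot: [0.793, -0.609, 0.009, -0.006]
contact_force: [0.5, -0.1, 0.5]
gripper_width: 11.1
```

Run:
```python
from h import *
plan([469.7,-10.4,30],195,1)
a=snap('wrist','w4.png')
print(arm.read_state()['wrist_torque'])
```

```text
pos [470.7 -10.1  31.5] yaw 194.91 F [ 0.5 -0.1  0.5] w 11.1 t 7.1 q6 -0.08 zaxis [ 0.0209 -0.0011 -0.9998]
d [-1.  -0.3 -1.5] da 0.09
[-0.0, 0.0011, 0.0015, np.float64(-0.09)]
[ 0.02514969  0.22011964 -0.06930242]
```

View pics/w4.png

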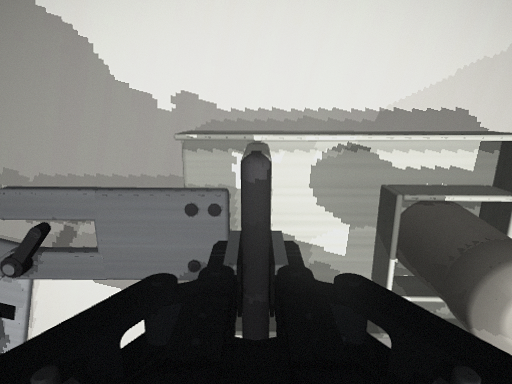

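```bash
cat >> h.py <<'E'
def plan(pos,yawt,n,pr=True):
    s=arm.read_state(); p=np.array(s['position']); M=R.from_quat(s['ee_rot']).as_matrix(); a=yaw(s['ee_rot']); da=(yawt-a+180)%360-180; d=np.array(pos)-p
    print('pos',np.round(p,1),'yaw',round(a,2),'F',np.round(s['contact_force'],1),'M',np.round(s['wrist_torque'],2),'w',round(s['gripper_width'],1),'t',round(s['clock'],2),'tilt',np.round(M[:2,2],4),'| d',np.round(d,1),'da',round(da,2))
    for i in range(n if pr else 0):
        Mi=R.from_euler('z',da*i/n,degrees=True).as_matrix()@M
        print([round(float(v),4) for v in Mi.T@d/n/1e3]+[round(float(-da/n),2)])
E
python3 - <<'E'
from h import *
plan([424,-22.5,33],195,5)
E
```

```text
pos [470.8 -10.1  31.6] yaw 194.92 F [ 1.4  0.8 -0.2] M [ 0.03  0.22 -0.07] w 10.6 t 7.15 tilt [ 0.021  -0.0011] | d [-46.8 -12.4   1.4] da 0.08
[-0.0, 0.0097, -0.0005, -0.02]
[-0.0, 0.0097, -0.0005, -0.02]
[-0.0, 0.0097, -0.0005, -0.02]
[-0.0, 0.0097, -0.0005, -0.02]
[-0.0, 0.0097, -0.0005, -0.02]
```

Call:
arm_command(commands=[0, 0.006, -0.001, 0, 0, 0.01, 0, 0, 0, 0.011, 0, 0, 0, 0.01, 0, 0, 0, 0.006, 0, 0])

```text
clock: 7.65
position: [429.4, -20.9, 32.0]
ee_rot: [0.793, -0.609, 0.011, -0.009]
contact_force: [2.0, 1.1, -0.7]
gripper_width: 10.7
```

Run:
```python
from h import *
plan([430,80,33],180.2,10)
```

```text
pos [429.4 -20.9  32. ] yaw 195.02 F [ 2.   1.1 -0.7] M [ 0.14 -0.4  -0.  ] w 10.7 t 7.65 tilt [0.0283 0.0009] | d [  0.6 100.9   1. ] da -14.82
[-0.0097, -0.0027, -0.0001, 1.48]
[-0.0098, -0.0024, -0.0001, 1.48]
[-0.0099, -0.0022, -0.0001, 1.48]
[-0.0099, -0.0019, -0.0001, 1.48]
[-0.01, -0.0017, -0.0001, 1.48]
[-0.01, -0.0014, -0.0001, 1.48]
[-0.01, -0.0011, -0.0001, 1.48]
[-0.0101, -0.0009, -0.0001, 1.48]
[-0.0101, -0.0006, -0.0001, 1.48]
[-0.0101, -0.0004, -0.0002, 1.48]
```

Call:
arm_command(commands=[-0.007, -0.002, 0, 1, -0.01, -0.002, 0, 1.5, -0.01, -0.002, 0, 1.5, -0.01, -0.002, 0, 1.5, -0.01, -0.002, 0, 1.5])

```text
clock: 8.15
position: [417.1, 20.2, 31.5]
ee_rot: [0.754, -0.657, 0.007, 0.001]
contact_force: [-0.2, -4.7, 3.0]
gripper_width: 10.7
```

Run:
```python
from h import *
plan([430,80,33],180.2,6)
```

```text
pos [417.1  20.2  31.5] yaw 187.85 F [-0.2 -4.7  3. ] M [-1.19 -0.15  0.18] w 10.7 t 8.15 tilt [ 0.009  -0.0103] | d [12.9 59.8  1.5] da -7.65
[-0.0096, -0.0035, -0.0003, 1.27]
[-0.0097, -0.0033, -0.0003, 1.27]
[-0.0097, -0.0031, -0.0003, 1.27]
[-0.0098, -0.0029, -0.0003, 1.27]
[-0.0099, -0.0026, -0.0003, 1.27]
[-0.0099, -0.0024, -0.0003, 1.27]
```

Call:
arm_command(commands=[-0.006, -0.003, -0.001, 1.2, -0.01, -0.003, -0.001, 1.2, -0.01, -0.003, 0, 1.3, -0.01, -0.003, 0, 1.3, -0.01, -0.003, 0, 1.2])

```text
clock: 8.65
position: [414.6, 59.6, 31.6]
ee_rot: [0.714, -0.7, 0.003, 0.012]
contact_force: [-3.3, -7.5, 9.8]
gripper_width: 10.6
```

Run:
```python
from h import *
plan([430,80,33],180.2,5)
```

```text
pos [414.6  59.6  31.6] yaw 181.06 F [-3.3 -7.5  9.8] M [-1.7  -0.1  -0.14] w 10.6 t 8.65 tilt [-0.0127 -0.0225] | d [15.4 20.4  1.4] da -0.86
[-0.004, -0.0032, -0.0004, 0.17]
[-0.004, -0.0031, -0.0004, 0.17]
[-0.004, -0.0031, -0.0004, 0.17]
[-0.004, -0.0031, -0.0004, 0.17]
[-0.0041, -0.0031, -0.0004, 0.17]
```

Call:
arm_command(commands=[0, 0, -0.003, 0, 0, 0, -0.003, 0, -0.004, -0.003, 0, 0.2, -0.005, -0.004, 0, 0.2, -0.004, -0.003, 0, 0.2])

```text
clock: 9.15
position: [418.2, 69.9, 34.9]
ee_rot: [0.709, -0.705, 0.001, 0.017]
contact_force: [0.5, 0.0, -7.2]
gripper_width: 11.3
```

Run:
```python
from h import *
plan([430,80,33],180.2,5)
snap('scene','s2.png');snap('wrist','w5.png')
a=cv2.imread('pics/s2.png'); cv2.imwrite('pics/s2c.png',cv2.resize(a[120:220,200:400],None,fx=3.5,fy=3.5,interpolation=cv2.INTER_CUBIC))
```

```text
pos [418.2  69.9  34.9] yaw 180.23 F [ 0.5  0.  -7.2] M [ 0.08 -0.42 -0.06] w 11.3 t 9.15 tilt [-0.023 -0.026] | d [11.8 10.1 -1.9] da -0.03
[-0.002, -0.0024, 0.0003, 0.01]
[-0.002, -0.0024, 0.0003, 0.01]
[-0.002, -0.0024, 0.0003, 0.01]
[-0.002, -0.0024, 0.0003, 0.01]
[-0.002, -0.0024, 0.0003, 0.01]
```

View pics/s2c.png

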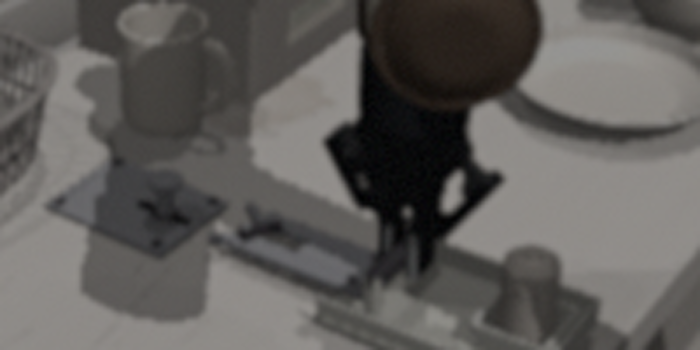

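View pics/w5.png

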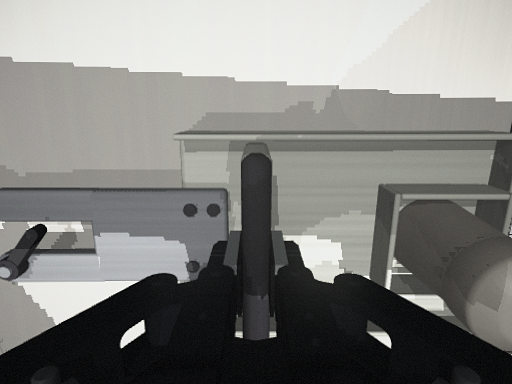

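Call:
arm_command(commands=[-0.003, -0.003, 0, 0, -0.004, -0.004, 0, 0, -0.003, -0.004, 0, 0, 0, 0, 0.002, 0, 0, 0, 0.002, 0])

```text
clock: 9.75
position: [430.2, 80.8, 31.3]
ee_rot: [0.709, -0.705, 0.001, 0.018]
contact_force: [-11.1, 0.5, 25.6]
gripper_width: 11.2
```

Run:
```python
from h import *
plan([432,80,33],180.2,5)
```

```text
pos [430.2  80.8  31.3] yaw 180.33 F [-11.1   0.5  25.6] M [ 0.16  2.91 -0.11] w 11.2 t 9.75 tilt [-0.0243 -0.0277] | d [ 1.8 -0.8  1.7] da -0.13
[0.0002, -0.0003, -0.0003, 0.03]
[0.0002, -0.0003, -0.0003, 0.03]
[0.0002, -0.0003, -0.0003, 0.03]
[0.0002, -0.0003, -0.0003, 0.03]
[0.0002, -0.0003, -0.0003, 0.03]
```

Call:
arm_command(commands=[0, 0, 0, 0, 0, 0, 0, 0, 0, 0, 0, 0, 0, 0, 0, 0, 0, 0, 0, 0])

```text
clock: 10.25
position: [430.6, 81.0, 31.9]
ee_rot: [0.709, -0.705, 0.001, 0.017]
contact_force: [-0.8, -0.1, -3.7]
gripper_width: 10.8
```

Run:
```python
from h import *
plan([432,80,33],180.2,0)
snap('wrist','w6.png');snap('scene','s3.png')
```

```text
pos [430.6  81.   31.9] yaw 180.34 F [-0.8 -0.1 -3.7] M [ 0.19 -0.25  0.09] w 10.8 t 10.25 tilt [-0.0223 -0.0264] | d [ 1.4 -1.   1.1] da -0.14
```

View pics/w6.png

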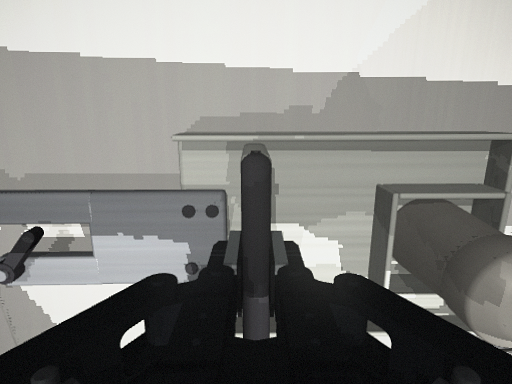

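Call:
arm_command(commands=[0, 0, 0, 0, 0, 0, 0, 0, 0, 0, 0, 0, 0, 0, 0, 0, 0, 0, 0, 0], jaw=0.6)

```text
clock: 10.85
position: [432.6, 81.8, 33.5]
ee_rot: [0.71, -0.704, 0.002, 0.016]
contact_force: [-0.6, 0.1, 0.7]
gripper_width: 51.3
```

Run:
```python
from h import *
plan([432,80,33],180.2,0)
a=snap('wrist','w7.png'); np.save('w7ci.npy',arm.camera_info('wrist'),allow_pickle=True)
snap('top','t7.png')
plan([432,80,33],180.2,0)
b=cv2.imread('pics/t7.png'); cv2.imwrite('pics/t7c.png',cv2.resize(b[120:330,200:400],None,fx=2.8,fy=2.8,interpolation=cv2.INTER_CUBIC))
```

```text
pos [432.6  81.8  33.5] yaw 180.44 F [-0.6  0.1  0.7] M [0.05 0.05 0.01] w 51.3 t 10.85 tilt [-0.0191 -0.0257] | d [-0.6 -1.8 -0.5] da -0.24
pos [432.5  81.8  33.4] yaw 180.43 F [ 0.4  0.7 -0.3] M [ 0.02 -0.07  0.01] w 51.0 t 10.95 tilt [-0.0192 -0.0258] | d [-0.5 -1.8 -0.4] da -0.23
```

View pics/w7.png

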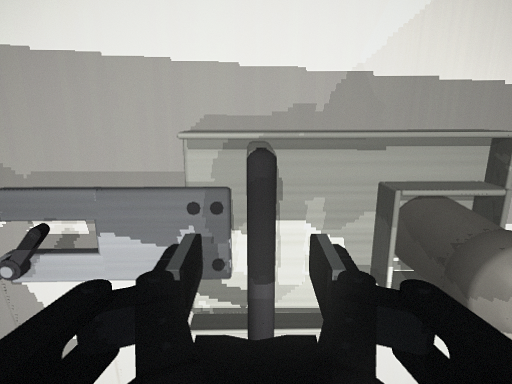

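View pics/t7c.png

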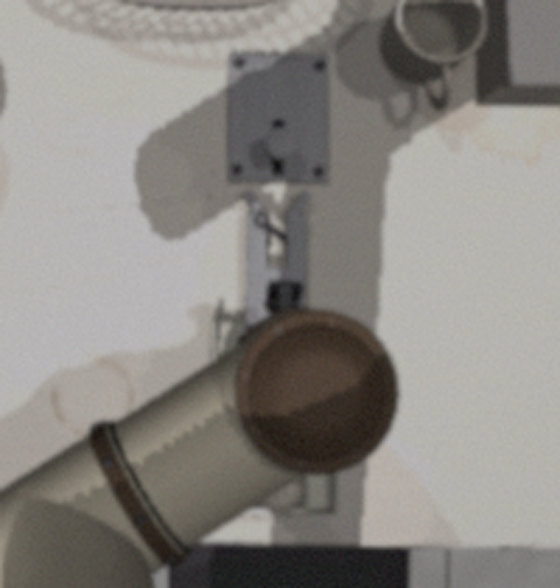

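Call:
arm_command(commands=[0.001, 0.002, 0.002, 0.2, 0, 0, 0.001, 0, 0, 0, 0, 0, 0, 0, 0, 0, 0, 0, 0, 0], jaw=0)

```text
clock: 11.45
position: [430.4, 80.6, 30.4]
ee_rot: [0.709, -0.705, 0.002, 0.016]
contact_force: [-0.7, -0.4, 0.8]
gripper_width: 11.0
```

Call:
arm_command(commands=[0, 0, 0, 0, 0, 0, 0, 0, 0, 0, -0.001, 0, 0, 0, -0.001, 0, 0, 0, 0, 0])

```text
clock: 11.95
position: [428.2, 79.7, 30.5]
ee_rot: [0.708, -0.706, 0.001, 0.018]
contact_force: [-0.2, 0.4, -4.5]
gripper_width: 10.7
```

Run:
```python
from h import *
plan([460,80,33],180.2,5)
snap('wrist','w8.png')
plan([460,80,33],180.2,0)
```

```text
pos [428.2  79.7  30.5] yaw 180.12 F [-0.2  0.4 -4.5] M [ 0.33 -0.16  0.01] w 10.7 t 11.95 tilt [-0.0233 -0.027 ] | d [31.8  0.3  2.5] da 0.08
[-0.0, -0.0063, -0.0006, -0.02]
[-0.0, -0.0063, -0.0006, -0.02]
[-0.0, -0.0063, -0.0006, -0.02]
[-0.0, -0.0063, -0.0006, -0.02]
[-0.0, -0.0063, -0.0006, -0.02]
pos [428.2  79.7  30.6] yaw 180.13 F [-0.3 -0.9 -6.2] M [ 0.04 -0.27  0.01] w 11.4 t 12.0 tilt [-0.0233 -0.0271] | d [31.8  0.3  2.4] da 0.07
```

View pics/w8.png

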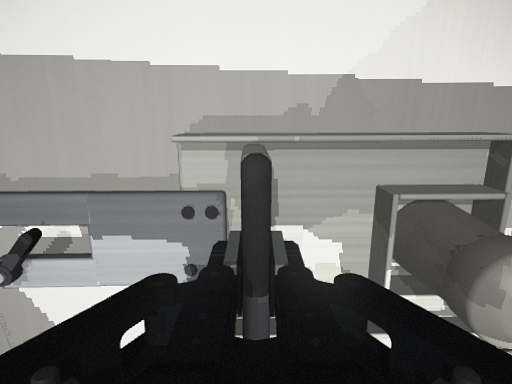

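Call:
arm_command(commands=[0, -0.004, -0.001, 0, 0, -0.007, -0.001, 0, 0, -0.008, 0, 0, 0, -0.008, 0, 0, 0, -0.006, 0, 0])

```text
clock: 12.5
position: [463.1, 79.5, 31.0]
ee_rot: [0.708, -0.706, 0.001, 0.019]
contact_force: [-0.4, 0.6, -7.2]
gripper_width: 11.2
```

Run:
```python
from h import *
plan([485,80,32],180.2,4)
```

```text
pos [463.1  79.5  31. ] yaw 180.12 F [-0.4  0.6 -7.2] M [ 0.13 -0.37  0.07] w 11.2 t 12.5 tilt [-0.025  -0.0279] | d [21.9  0.5  1. ] da 0.08
[-0.0001, -0.0055, -0.0004, -0.02]
[-0.0001, -0.0055, -0.0004, -0.02]
[-0.0001, -0.0055, -0.0004, -0.02]
[-0.0001, -0.0055, -0.0004, -0.02]
```

Call:
arm_command(commands=[0, -0.005, 0, 0, 0, -0.006, 0, 0, 0, -0.005, 0, 0, 0, -0.003, 0, 0, 0, -0.001, 0, 0])

```text
clock: 13.0
position: [485.1, 79.1, 30.7]
ee_rot: [0.707, -0.706, 0.001, 0.019]
contact_force: [-1.1, 0.5, -4.0]
gripper_width: 10.7
```

Run:
```python
from h import *
plan([490,80,32],180.2,4)
snap('wrist','w9.png'); snap('scene','s9.png')
b=cv2.imread('pics/s9.png'); cv2.imwrite('pics/s9c.png',cv2.resize(b[120:220,200:400],None,fx=3.5,fy=3.5,interpolation=cv2.INTER_CUBIC))
```

```text
pos [485.1  79.1  30.7] yaw 180.06 F [-1.1  0.5 -4. ] M [0.27 0.2  0.01] w 10.7 t 13.0 tilt [-0.0263 -0.0284] | d [4.9 0.9 1.3] da 0.14
[-0.0002, -0.0012, -0.0004, -0.03]
[-0.0002, -0.0012, -0.0004, -0.03]
[-0.0002, -0.0012, -0.0004, -0.03]
[-0.0002, -0.0012, -0.0004, -0.03]
```

View pics/s9c.png

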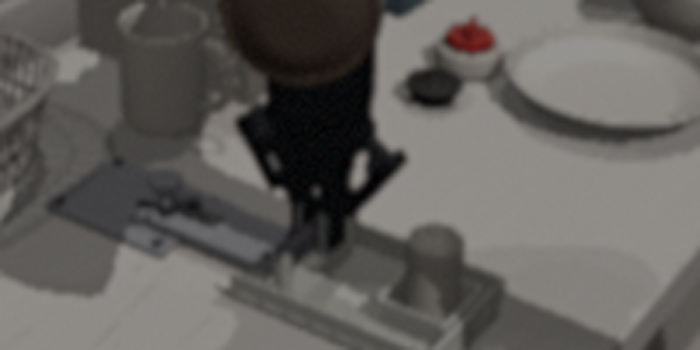

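View pics/w9.png

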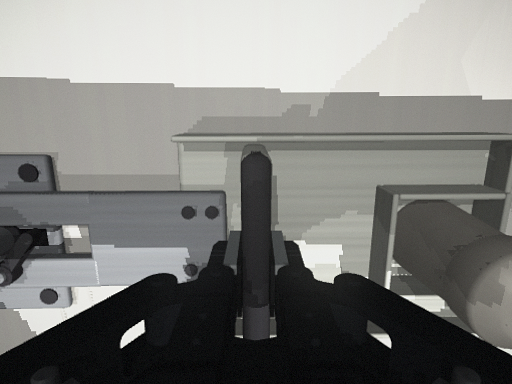

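Call:
arm_command(commands=[0, -0.002, -0.001, 0, 0, -0.002, 0, 0, 0, -0.002, 0, 0, 0, -0.002, 0, 0, 0, -0.002, 0, 0])

```text
clock: 13.6
position: [493.4, 78.8, 30.8]
ee_rot: [0.708, -0.706, -0.0, 0.021]
contact_force: [-9.0, 3.8, 2.4]
gripper_width: 11.1
```

Run:
```python
from h import *
plan([500,80,32],180.2,4)
```

```text
pos [493.4  78.8  30.8] yaw 180.07 F [-9.   3.8  2.4] M [1.11 2.05 0.1 ] w 11.1 t 13.6 tilt [-0.0306 -0.0297] | d [6.6 1.2 1.2] da 0.13
[-0.0003, -0.0016, -0.0004, -0.03]
[-0.0003, -0.0016, -0.0004, -0.03]
[-0.0003, -0.0016, -0.0004, -0.03]
[-0.0003, -0.0016, -0.0004, -0.03]
```

Call:
arm_command(commands=[-0.0005, 0, -0.001, 0, -0.0005, -0.002, -0.0005, 0, 0, -0.002, 0, 0, 0, -0.002, 0, 0, 0, -0.002, 0, 0])

```text
clock: 14.1
position: [496.5, 78.7, 31.3]
ee_rot: [0.708, -0.706, -0.003, 0.027]
contact_force: [-8.1, 2.5, 0.7]
gripper_width: 11.0
```

Run:
```python
from h import *
plan([500,80,32],180.2,4)
snap('wrist','w10.png');snap('top','t10.png')
b=cv2.imread('pics/t10.png'); cv2.imwrite('pics/t10c.png',cv2.resize(b[130:230,240:360],None,fx=5,fy=5,interpolation=cv2.INTER_CUBIC))
```

```text
pos [496.5  78.7  31.3] yaw 180.1 F [-8.1  2.5  0.7] M [0.98 1.88 0.22] w 11.0 t 14.1 tilt [-0.0421 -0.0334] | d [3.5 1.3 0.7] da 0.1
[-0.0003, -0.0009, -0.0002, -0.02]
[-0.0003, -0.0009, -0.0002, -0.02]
[-0.0003, -0.0009, -0.0002, -0.02]
[-0.0003, -0.0009, -0.0002, -0.02]
```

View pics/t10c.png

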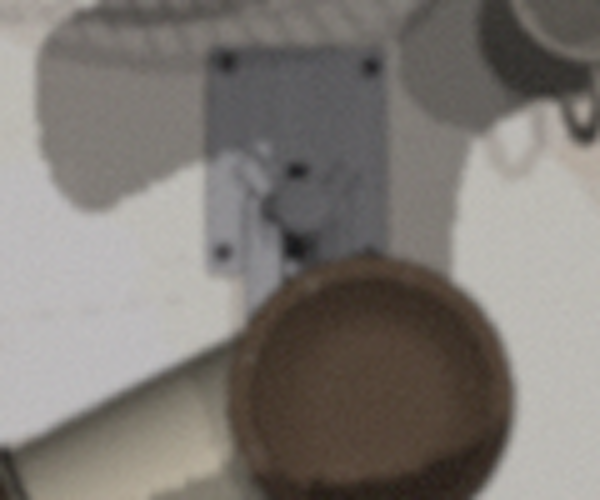

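View pics/w10.png

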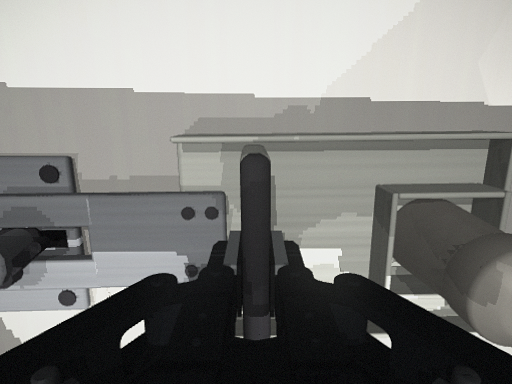

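Call:
arm_command(commands=[-0.0003, -0.0035, -0.0004, 0, -0.0003, -0.0035, -0.0003, 0, 0, -0.0035, -0.0003, 0, 0, -0.0035, -0.0003, 0, 0, -0.0035, -0.0003, 0])

```text
clock: 14.7
position: [511.0, 79.5, 32.0]
ee_rot: [0.709, -0.704, -0.005, 0.03]
contact_force: [-3.4, 1.9, -7.1]
gripper_width: 10.8
```

Run:
```python
from h import *
plan([500,80,32],180.2,0)
```

```text
pos [511.   79.5  32. ] yaw 180.35 F [-3.4  1.9 -7.1] M [0.91 0.41 0.26] w 10.8 t 14.7 tilt [-0.0493 -0.0351] | d [-11.    0.5   0. ] da -0.15
```

Call:
arm_command(commands=[0, -0.003, -0.0001, 0, 0, -0.003, -0.0001, 0, 0, -0.003, -0.0001, 0, 0, -0.0025, -0.0001, 0, 0, -0.0025, -0.0001, 0])

```text
clock: 15.2
position: [529.7, 80.8, 32.1]
ee_rot: [0.709, -0.704, -0.004, 0.027]
contact_force: [-6.1, 2.0, -2.4]
gripper_width: 10.9
```

Run:
```python
from h import *
plan([530,80,32],180.2,0)
snap('wrist','w11.png')
```

```text
pos [529.7  80.8  32.1] yaw 180.38 F [-6.1  2.  -2.4] M [ 0.5   1.56 -0.07] w 10.9 t 15.2 tilt [-0.0427 -0.0329] | d [ 0.3 -0.8 -0.1] da -0.18
```

View pics/w11.png

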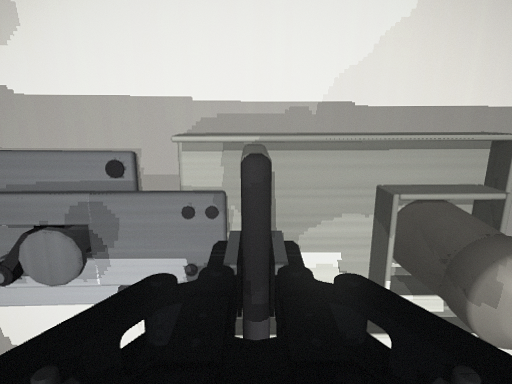

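Call:
arm_command(commands=[0, -0.002, -0.0001, 0, 0, -0.002, -0.0001, 0, 0, -0.002, 0, 0, 0, -0.002, 0, 0, 0, -0.002, 0, 0])

```text
clock: 15.75
position: [529.7, 79.1, 31.9]
ee_rot: [0.708, -0.705, -0.01, 0.036]
contact_force: [-8.0, 3.5, -1.7]
gripper_width: 10.9
```

Run:
```python
from h import *
plan([530,80,32],180.2,0)
snap('wrist','w12.png')
a=cv2.imread('pics/w12.png'); cv2.imwrite('pics/w12c.png',cv2.resize(a[180:320,0:160],None,fx=4,fy=4,interpolation=cv2.INTER_CUBIC))
```

```text
pos [529.7  79.1  31.9] yaw 180.23 F [-8.   3.5 -1.7] M [1.32 1.42 0.19] w 10.9 t 15.75 tilt [-0.064 -0.037] | d [0.3 0.9 0.1] da -0.03
```

View pics/w12c.png

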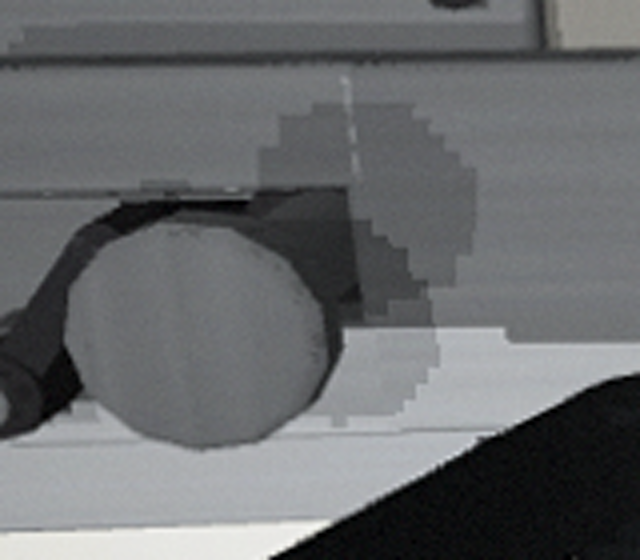

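Run:
```python
from h import *
ci=arm.camera_info('wrist')
C=lambda x,y:(x/4-.4,y/4+180-.4)
M=R.from_quat(arm.read_state()['ee_rot']).as_matrix()
for nm,uv,z in [('head',C(205,332),40),('slotend R',C(347,190),18),('slotend L',C(345,438),18),('hinge',C(0,400),28),('barpt',C(105,235),28)]:
    print(nm,np.round(und('wrist',uv,z,ci),1))
plan([530,80,32],180.2,0)
```

```text
head [619.7  80.   40. ]
slotend R [613.3  71.4  18. ]
slotend L [617.3 105.8  18. ]
hinge [651.1  93.5  28. ]
barpt [636.2  72.9  28. ]
pos [529.7  79.1  31.9] yaw 180.24 F [-7.9  3.5 -1.1] M [1.38 1.52 0.12] w 11.2 t 15.8 tilt [-0.0642 -0.0371] | d [0.3 0.9 0.1] da -0.04
```

Post sits about at the seat (head 619.7, slot end ≈613) and the latch bar lies at ~36° from transverse, like its shut angle at the start. Now draw back gently.

Call:
arm_command(commands=[0, 0, 0, 0, 0, 0.002, 0, 0, 0, 0.002, 0, 0, 0, 0.001, 0, 0, 0, 0.001, 0, 0])

```text
clock: 16.3
position: [525.0, 79.1, 32.9]
ee_rot: [0.708, -0.705, -0.009, 0.034]
contact_force: [-0.3, -0.1, -6.7]
gripper_width: 10.7
```

Run:
```python
from h import *
plan([520,80,31],180.2,0)
```

```text
pos [525.   79.1  32.9] yaw 180.21 F [-0.3 -0.1 -6.7] M [ 0.17 -0.54  0.04] w 10.7 t 16.3 tilt [-0.0602 -0.036 ] | d [-5.   0.9 -1.9] da -0.01
```

Call:
arm_command(commands=[0, 0.001, 0.0005, 0, 0, 0.001, 0.0005, 0, 0, 0.001, 0.0003, 0, 0, 0.001, 0, 0, 0, 0.001, 0, 0])

```text
clock: 16.8
position: [520.9, 79.1, 32.3]
ee_rot: [0.708, -0.705, -0.008, 0.033]
contact_force: [0.6, -0.9, -7.2]
gripper_width: 10.9
```

Run:
```python
from h import *
plan([520,80,31],180.2,0)
```

```text
pos [520.9  79.1  32.3] yaw 180.19 F [ 0.6 -0.9 -7.2] M [ 0.14 -0.62  0.01] w 10.9 t 16.8 tilt [-0.0574 -0.0353] | d [-0.9  0.9 -1.3] da 0.01
```

Call:
arm_command(commands=[0, 0.001, 0.0002, 0, 0, 0.001, 0.0001, 0, 0, 0.001, 0, 0, 0, 0.001, 0, 0, 0, 0.0015, 0, 0])

```text
clock: 17.3
position: [518.1, 79.6, 32.8]
ee_rot: [0.708, -0.705, -0.006, 0.03]
contact_force: [5.9, -2.1, -9.2]
gripper_width: 10.9
```

Run:
```python
from h import *
plan([520,80,31],180.2,0)
```

```text
pos [518.1  79.6  32.8] yaw 180.21 F [ 5.9 -2.1 -9.2] M [-0.64 -2.12 -0.12] w 10.9 t 17.3 tilt [-0.0509 -0.0338] | d [ 1.9  0.4 -1.8] da -0.01
```

Call:
arm_command(commands=[0, 0.0018, 0.0005, 0, 0, 0.002, 0.0004, 0, 0, 0.0022, 0.0003, 0, 0, 0.0024, 0.0002, 0, 0, 0.0025, 0.0002, 0])

```text
clock: 17.8
position: [517.3, 79.9, 33.3]
ee_rot: [0.707, -0.706, -0.0, 0.021]
contact_force: [8.3, -3.9, -10.4]
gripper_width: 11.3
```

Run:
```python
from h import *
plan([520,80,31],180.2,0)
```

```text
pos [517.3  79.9  33.3] yaw 180.06 F [  8.3  -3.9 -10.4] M [-1.19 -2.59 -0.33] w 11.3 t 17.8 tilt [-0.0304 -0.0299] | d [ 2.7  0.1 -2.3] da 0.14
```

Call:
arm_command(commands=[0, 0.0025, 0.0008, 0, 0, 0.0028, 0.0008, 0, 0, 0.0029, 0.0006, 0, 0, 0.003, 0.0004, 0, 0, 0.003, 0.0003, 0])

```text
clock: 18.3
position: [516.8, 80.4, 33.1]
ee_rot: [-0.706, 0.708, -0.007, -0.01]
contact_force: [9.7, -5.1, -11.2]
gripper_width: 10.9
```

Run:
```python
from h import *
plan([520,80,31],180.2,0)
snap('wrist','w13.png')
```

```text
pos [516.8  80.4  33.1] yaw 179.8 F [  9.7  -5.1 -11.2] M [-1.41 -2.89 -0.45] w 10.9 t 18.3 tilt [-0.0033 -0.024 ] | d [ 3.2 -0.4 -2.1] da 0.4
```

View pics/w13.png

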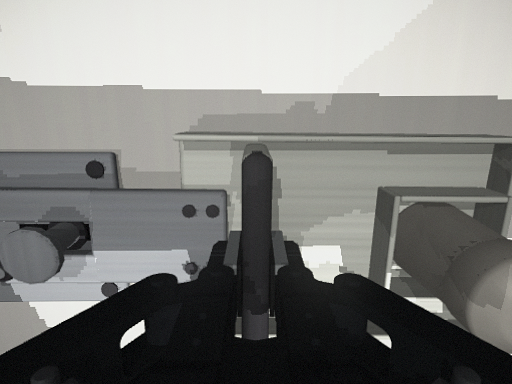

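Call:
arm_command(commands=[0, 0, 0.0005, 0, 0, -0.001, 0.0007, 0, 0, -0.001, 0.0007, 0, 0, -0.001, 0.0005, 0, 0, -0.001, 0.0003, 0])

```text
clock: 18.85
position: [518.1, 79.1, 30.4]
ee_rot: [-0.705, 0.709, -0.006, -0.013]
contact_force: [-4.4, 2.2, 2.7]
gripper_width: 11.0
```

Run:
```python
from h import *
plan([522,80,30.5],180.2,0)
```

```text
pos [518.1  79.1  30.4] yaw 179.7 F [-4.4  2.2  2.7] M [ 0.63  1.21 -0.09] w 11.0 t 18.85 tilt [-0.01   -0.0265] | d [3.9 0.9 0.1] da 0.5
```

Call:
arm_command(commands=[0, 0, 0, 0, 0, 0, 0, 0, 0, 0, 0, 0, 0, 0, 0, 0, 0, 0, 0, 0])

```text
clock: 19.35
position: [518.0, 79.3, 30.4]
ee_rot: [-0.706, 0.709, -0.006, -0.013]
contact_force: [0.4, 1.2, -4.9]
gripper_width: 11.0
```

Call:
arm_command(commands=[0, 0, 0, 0, 0, 0, 0, 0, 0, 0, 0, 0, 0, 0, 0, 0, 0, 0, 0, 0], jaw=0.6)

```text
clock: 19.85
position: [521.0, 80.0, 33.2]
ee_rot: [-0.706, 0.708, -0.008, -0.01]
contact_force: [0.4, 0.3, 0.4]
gripper_width: 51.4
```

Run:
```python
from h import *
plan([522,80,30.5],180.2,0)
snap('wrist','w14.png'); snap('scene','s14.png')
b=cv2.imread('pics/s14.png'); cv2.imwrite('pics/s14c.png',cv2.resize(b[120:220,200:400],None,fx=3.5,fy=3.5,interpolation=cv2.INTER_CUBIC))
```

```text
pos [521.   80.   33.2] yaw 179.89 F [0.4 0.3 0.4] M [-0.02  0.01 -0.01] w 51.4 t 19.85 tilt [-0.0034 -0.0253] | d [ 1.  -0.  -2.7] da 0.31
```

View pics/w14.png

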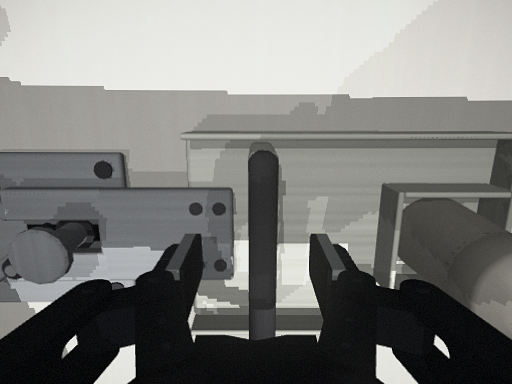

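View pics/s14c.png

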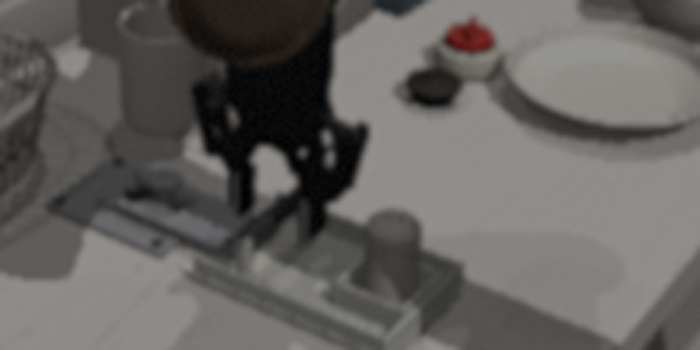

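Call:
arm_command(commands=[0, 0, -0.008, 0, 0, 0, -0.015, 0, 0, 0, -0.025, 0, 0, 0, -0.03, 0, 0, 0, -0.03, 0])

```text
clock: 20.45
position: [518.4, 81.4, 141.9]
ee_rot: [-0.706, 0.708, -0.006, -0.016]
contact_force: [1.3, 0.6, 0.4]
gripper_width: 51.6
```

Call:
arm_command(commands=[0, 0, -0.03, 0, 0, 0, -0.03, 0, 0, 0, -0.02, 0, 0, 0, 0, 0, 0, 0, 0, 0])

```text
clock: 20.95
position: [520.6, 84.3, 232.8]
ee_rot: [-0.706, 0.708, -0.008, -0.01]
contact_force: [-0.5, -0.3, -0.6]
gripper_width: 51.1
```

Run:
```python
from h import *
plan([522,80,30.5],180.2,0)
a=snap('wrist','w15.png');ci=arm.camera_info('wrist'); np.save('w15ci.npy',ci,allow_pickle=True)
a=cv2.imread('pics/w15.png'); cv2.imwrite('pics/w15c.png',cv2.resize(a[60:240,0:200],None,fx=3.4,fy=3.4,interpolation=cv2.INTER_CUBIC))
for c in ['scene','wrist']:
    for t in ['shaker','mug','tape','caddy_grip']:
        arm_r=arm.place_of(c,t)[:1]
        for r in arm_r: print(c,t,round(r['confidence'],2),np.round(w(c,r['centre']),1))
```

```text
pos [520.6  84.3 232.8] yaw 179.9 F [-0.5 -0.3 -0.6] M [-0.02  0.05  0.02] w 51.1 t 20.95 tilt [-0.0027 -0.0253] | d [   1.4   -4.3 -202.3] da 0.3
scene shaker 0.8 [424.1  75.   10.4]
scene mug 0.68 [705.5 -46.4   4.6]
scene tape 0.8 [417.1 412.5  -4.3]
scene caddy_grip 0.93 [520.   81.7  50.6]
wrist shaker 0.85 [420.8  81.7   6.2]
wrist mug 0.78 [704.3 -44.5  -5. ]
wrist caddy_grip 0.56 [515.   80.9  50.6]
```

View pics/w15.png

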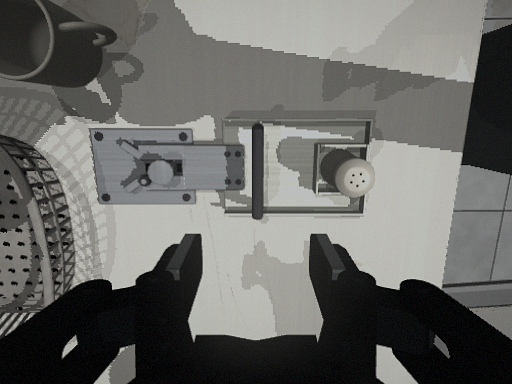

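View pics/w15c.png

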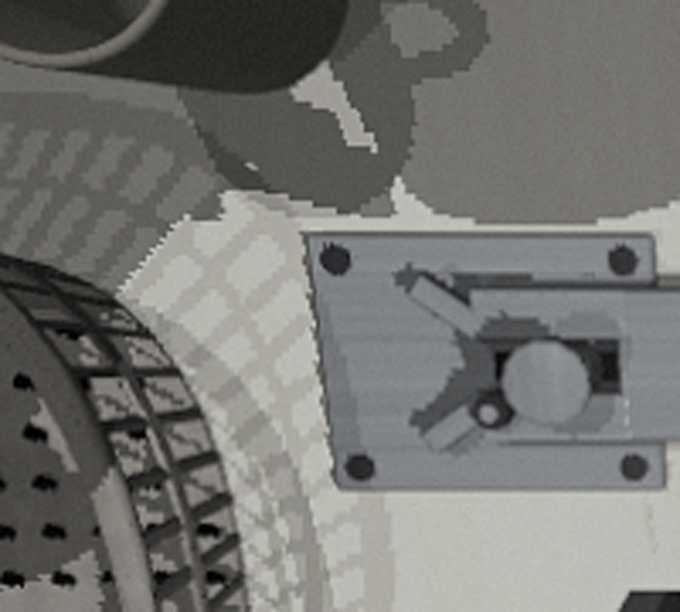

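Run:
```python
from h import *
print(arm.job_done(), arm.read_state()['clock'])
```

```text
the job is handed in; nothing more can be done
the job is handed in; nothing more can be done
```

I hooked the caddy onto the post, and the latch is shut behind it and held a tug. The caddy is standing free on the worktop, and I handed the job in at about 21 s.

**Engaging:** I drew the caddy back, squared it to the dock, and pushed the hook on in small force-limited steps. The latch met the post with the gripper at about x = 493. At x = 529.7 the caddy would go no farther, even with 10 mm more commanded, and the force read about 8 N. The highest push force I read on the post was about 10 N, but force was only read at the end of each half-second move, so short peaks between readings are unknown.

**Tug:** The latch took the pull after about 10–13 mm of draw-back. It held 9.7 N along the pull (about 11 N in the horizontal plane) without slipping.

**Last checks:**
- **Latch:** in the wrist picture taken when fully home, the bar lay at about 36° across the slot, against 39.5° when shut at the start. In the final picture the post's head hides part of the bar, so that the latch is shut now rests mainly on the earlier picture and the tug.
- **Shaker, mug and tape:** the shaker stands in its well. The mug and the tape show no movement within the few millimetres the cameras resolve.
- **Robot:** the gripper is open and about 200 mm up, reading no contact force.

**What went less well:**
- **Tilt while sliding:** sliding the caddy sideways tilted the gripper by up to about 0.04 rad, so I set it down and gripped it again before the push.
- **Press on the worktop:** at one point I pressed the caddy on the worktop with about 26 N at the wrist.
- **Tilt while pushing and tugging:** the gripper tilted again then, and the caddy's flatness after release is judged only from the pictures.

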